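# Lock the hose elbow into the clamped port

## Task

Pick up the brass elbow fitting and lower it into the port in the small vice, its barb well counter-clockwise of the forked hose rest, feeling for the slots until its cross pin drops in. Press it gently against the spring seal and turn it clockwise (from above) against the rising resistance until the barb points straight at the hose rest, not past it, then let go so that it stays locked. Never force it, and leave the straight fitting standing where it is.

Things in the scene. Friction and masses are not known exactly. Their poses are not given: they have to be found in the camera images.
- elbow: Brass elbow hose fitting, loose, standing on its round spigot; 60 mm long, 58.5 mm high. Origin: centre of its underside; z up, x along the barb. Spigot 18 mm diameter up to z = 25 mm. Hex body z = 25 to 50 mm, 24 mm across flats, two flats face +y and -y: grip there at z = 38 to 45 mm. Barb level at z = 38 mm, 14 mm thick, ends at x = 46 mm.
- elbow_foot (a point): Centre of the spigot's underside (the elbow's origin), same axes. The foot is tapered: 13 mm diameter at the end, 18 mm from z = 3 mm up. A steel cross pin, 6 mm diameter, goes through the spigot parallel to elbow x at z = 8 mm and reaches 16 mm either side of the axis.
- barb_tip (a point): Centre of the free end of the elbow's barb, at elbow x = 46 mm, z = 38 mm; same axes as the elbow.
- port: Fixed small steel vice, base 158 x 84 mm, jaws 36 mm high, handle reaching 75 mm to -y; it clamps a round aluminium boss, 44 mm diameter, rim 50 mm above the bench: a quarter-turn port. Origin: on the bench under the boss centre; z up; x points to the forked hose rest. Contact forces between elbow and port, all added up, must stay under 35 N.
- port_mouth (a point): Centre of the 20 mm bore at the rim, 50 mm above the bench; axes as the port's. Two opposite slots, 8 mm wide, pass the elbow's pin. The slot line is 60 degrees counter-clockwise (from above) of x, but up to 27 degrees either way from port to port, not reported: see or feel for it. With the pin on the closed rim the foot is 5 mm below the rim.
- port_seal (a point): Where the foot meets the spring seal, 13 mm below the rim (3 N to start, then 1.3 N per mm, 10 mm travel); axes as the port's. Press the foot 16 mm below the rim (7.5 N) so the pin passes under the 4 mm lips, then turn clockwise: past 20 degrees of turn the lips draw it down 0.06 mm per degree, ever stiffer (up to 0.2 N m). Friction holds it. Hard stop about 105 degrees after the slots.
- hose_rest (a point): Midway between the two prong tops of the forked hose rest, 74 mm from the boss axis along port x, 56 mm above the bench; prongs 8 mm thick, 28 mm apart; axes as the port's. The barb must enter 33 to 87 degrees counter-clockwise of this direction (from above) and finish pointing at it, foot 15 to 19 mm below the rim.
- straight_fitting: Straight brass fitting with the same spigot, pin and hex (24 mm across flats), but its barb stands upright on top; 85 mm high; not wanted. Origin: centre of its underside, z up.
There are look-alikes about, which are no part of the job. Leave any orange or pink look-alike of the elbow alone.

How it is judged:
By the outcome, as a careful person would: the job done as asked, in the order asked, and still so for the second after the job is handed in, with the robot touching nothing.
It also fails if it takes over 67 s, if anything falls off the work surface, if the arm or the gripper's body presses on something with over 40 N, if the wrist force passes 120 N, or if a joint passes its speed limit or range.

## Robot

A 6-joint arm with a two-finger parallel gripper is mounted at the origin on a cart in front of the work surface, level with it; the furniture and walls round the work are solid. World frame = base frame: x ahead of the robot, y to its left, z up, the work surface at z = 0. Lengths are in mm, angles in rad, forces in N, time in s.
With the tool pointing down it reaches from about 300 to 850 mm from the base axis. Payload 5.4 kg.
Tool frame: the origin (TCP) lies between the finger pads; the fingertips stand 25 mm ahead of it and the grasp point (between the pads) lies 6 mm ahead of it (manip.nose_length is the distance from the TCP to the fingertips, in mm); y points along the fingers, z is the direction in which the jaws open and shut, and the axes are right-handed (so a half turn about y gives the same grasp; the last joint's range is limited). The gripper opens to 85 mm and grips with 20 to 120 N. Pads are 22 mm wide; open, the fingers measure 114 mm over their backs; the gripper's body (76 mm by 85 mm) begins 54 mm behind the grasp point. The pads swing forward as they close: fully open they stand 13 mm farther back than shut.
Start: joints at [-1.48, 0.158, 1.597, -0, 1.386, -0.21], TCP at [170.34, -549.173, 256.299] pointing down, gripper open.
Joint ranges: [-2.91, 2.91], [-0.94, 2.29], [0.18, 2.7], [-1.29, 4.43], [0.17, 2.64], [-3, 3]. Speed limits (rad/s): [2.57, 2.57, 3.14, 3.14, 3.14, 3.14].

## Interface

Orientations are given as [roll, pitch, yaw] about the fixed x, y, z axes, in that order (R = Rz(yaw) Ry(pitch) Rx(roll)).
In Python, from plant import manip gives the robot as it stands.
- The arm moves only by the tool step_arm, never from a script. Its argument "deltas" is a list of rows, each a list of 6 numbers: the shift along the tool's x, y, z in cm, then the turn, a rotation vector about the tool's x, y, z in degrees. In form: [[dx, dy, dz, wx, wy, wz], ...]. A call has 1 to 5 rows; each row shifts and turns the commanded pose from where the row before left it, along the tool's axes as they then stand; what a row does not reach is not made up. A row lasts 1/8 s, in which the tool goes at most 62.5 mm and 10.7 degrees, less where a joint would pass 70% of its speed; a pose out of reach is approached as far as the arm can. A call is refused whole if a number of a shift passes 6.25 or a number of a turn 10.7, either way. A call with a gripper value outside its range is refused whole. "grip" is the closure in counts, from 0 (fully open) to 255 (shut), set as the call begins (left out, the last holds). The fingers move at their own pace and stop on an object; the grip force is fixed at half the most. Time passes only in rows, so rows that do not move let the fingers close. It gives the time, the measured TCP pose, the force and the opening at its end, in the units of the state.
- manip.observe(): the state, without advancing time (a new reading comes with each control period).
- manip.capture(name): name is "scene" or "top" or "wrist"; returns the picture (480x640x3 uint8, blue, green, red); there is no depth.
- manip.camera_params(name): a dict with "camera_matrix" (3x3 intrinsics, pixels), "rvec" (rotation vector, rad) and "tvec" (3), from world to camera coordinates, as OpenCV has them. Camera axes: x right, y down, z forward; pixel columns grow to the right and rows downward; lengths in mm; the calibration is good to about 2 mm. A picture is of the moment at which its call begins: read the wrist's pose just before it. camera_params takes no time and is no camera call; for the wrist camera it gives the pose at the moment of the call.
- manip.job_done(): hands the job in, once; it reports no verdict.
The state is a dict: "time_s": time; "joint_pos": joint angles; "dq": joint speeds; "joint_efforts": joint torques, N m; "eef_pos": TCP position; "eef_rot": TCP orientation; "wrist_force": force on the tool from outside, world axes, zero at the start; "wrist_torque": the same for the moment, N m; "grip_width": finger opening in mm.
Only numpy, scipy, OpenCV 4.12 (cv2) and the standard library are available. Lean on these libraries where they do the work, as an engineer would, in place of code of your own. Each camera call takes 0.05 s, during which the arm holds its last target.

## Working session

There is one attempt and no reset: what is moved stays moved. The work goes in short steps, Python scripts to look and compute and a tool call to move; the robot and the scene stay as the last step left them, time stands still between calls to the robot, and variables do not carry over. Pictures are saved under pics/ and viewed, and the job is handed in when it is done.

Besides the shell and the picture viewer there is one more tool, called after "Call:" as a command line: name --pt "numbers of a row" for each row, then --argument value for the rest. step_arm: Moves the arm, as the interface text tells. Its arguments: {"type":"object","properties":{"deltas":{"type":"array"},"grip":{"type":"number"}},"required":["deltas"]}

```bash
mkdir -p pics; ls
python3 - <<'E'
from plant import manip
import cv2,numpy as np
print(manip.observe())
for n in("scene","top","wrist"):
    p=manip.camera_params(n);print(n,{k:np.round(v,3).tolist() for k,v in p.items()})
    cv2.imwrite(f"pics/{n}0.png",manip.capture(n))
E
```

```text
pics
{'time_s': 0.0, 'joint_pos': array([-1.48015358e+00,  1.59081161e-01,  1.59827281e+00,  1.72592527e-05,
        1.38616077e+00, -2.10070982e-01]), 'dq': array([ 8.61592240e-04, -7.21493258e-04, -1.34848190e-04,  8.14819404e-04,
        3.61659611e-04, -1.80874539e-05]), 'joint_efforts': array([ 9.22752042e-04, -3.95991540e+01, -3.31430161e+01, -1.82436379e-04,
        8.33635102e-03,  6.34158699e-07]), 'eef_pos': array([ 170.26475215, -548.62732657,  255.27847613]), 'eef_rot': array([-1.57267263e+00,  4.17399465e-04, -2.84088251e+00]), 'wrist_force': array([ 0.90206249, -0.01284911,  0.70385942]), 'wrist_torque': array([-0.0146875 , -0.05225372, -0.01949961]), 'grip_width': 85.39092357360667}
scene {'camera_matrix': [[554.033, 0.0, 325.465], [0.0, 554.033, 234.885], [0.0, 0.0, 1.0]], 'rvec': [2.076, -0.531, 0.32], 'tvec': [-549.323, 119.088, 1362.597]}
top {'camera_matrix': [[454.296, 0.0, 316.255], [0.0, 454.296, 245.543], [0.0, 0.0, 1.0]], 'rvec': [2.087, -2.138, 0.188], 'tvec': [-139.004, 527.463, 1102.353]}
wrist {'camera_matrix': [[400.824, 0.0, 319.131], [0.0, 400.824, 234.906], [0.0, 0.0, 1.0]], 'rvec': [-2.304, 1.699, 0.285], 'tvec': [-574.705, -40.59, 381.025]}
```

View pics/scene0.png

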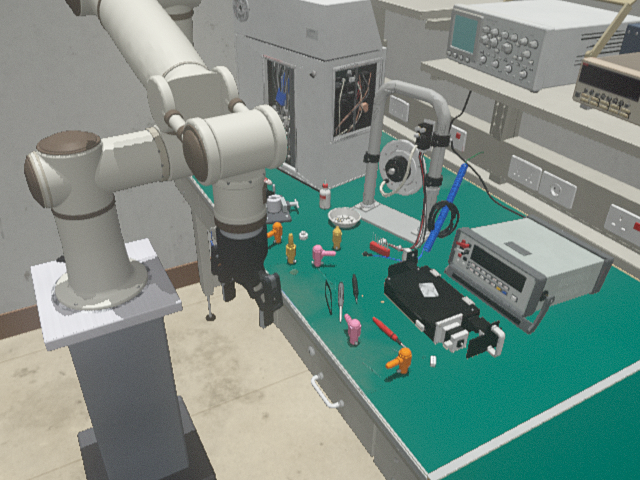

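View pics/top0.png

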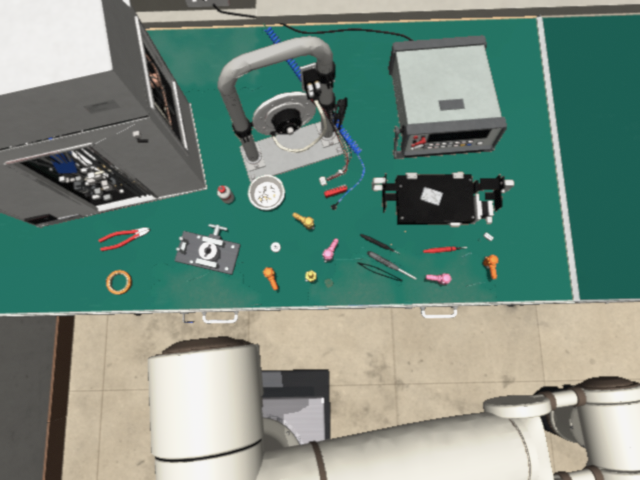

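View pics/wrist0.png

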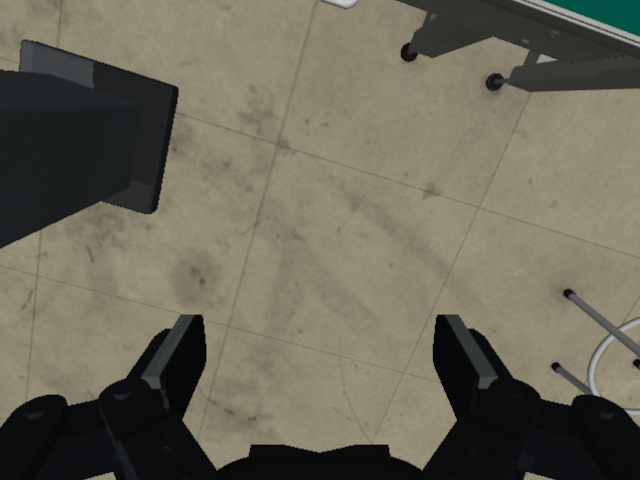

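```bash
cat > h.py <<'E'
import numpy as np,cv2
from plant import manip
def ray(n,u,v,z,p=None):
    p=p or manip.camera_params(n);R=cv2.Rodrigues(np.array(p["rvec"],float))[0];t=np.array(p["tvec"],float).ravel()
    K=np.array(p["camera_matrix"]);d=R.T@np.linalg.inv(K)@[u,v,1];c=-R.T@t
    return c+d*(z-c[2])/d[2]
def proj(n,P,p=None):
    p=p or manip.camera_params(n)
    return cv2.projectPoints(np.array(P,float).reshape(-1,3),np.array(p["rvec"],float),np.array(p["tvec"],float),np.array(p["camera_matrix"]),None)[0].reshape(-1,2)
E
python3 - <<'E'
from h import *
a=cv2.imread("pics/top0.png");b=cv2.imread("pics/scene0.png")
cv2.imwrite("pics/z1.png",cv2.resize(a[205:295,165:325],(800,450),interpolation=cv2.INTER_CUBIC))
cv2.imwrite("pics/z2.png",cv2.resize(b[180:280,250:360],(660,600),interpolation=cv2.INTER_CUBIC))
for n,u,v,z in [("top",208,250,50),("top",216,230,20),("top",298,216,50),("top",311,227,38),("top",311,277,60),("scene",337,230,55)]:
    print(n,u,v,ray(n,u,v,z).round(1))
E
```

```text
top 208 250 [519.5 123.7  50. ]
top 216 230 [578.3 111.6  20. ]
top 298 216 [ 602.5 -106.5   50. ]
top 311 227 [ 575.4 -139.    38. ]
top 311 277 [ 442.8 -137.    60. ]
scene 337 230 [ 593.  -127.1   55. ]
```

View pics/z1.png

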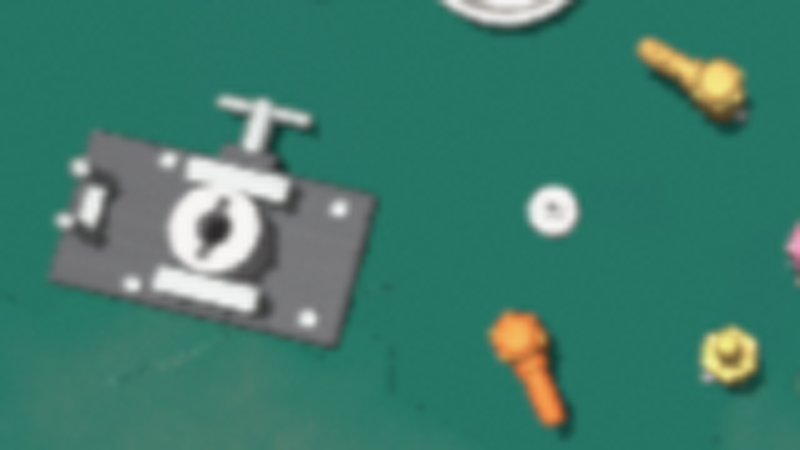

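View pics/z2.png

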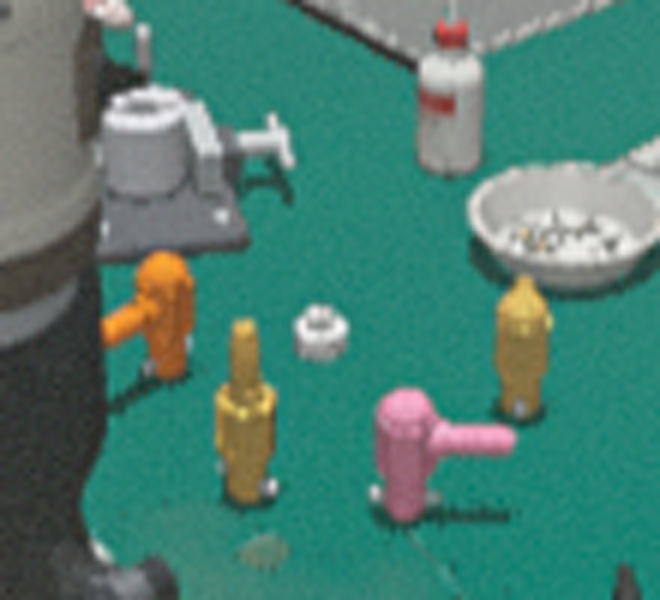

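Run:
```python
from h import *
f=lambda x,y:(165+x/5,205+y/5)
for nm,x,y,z in [("hex",720,84,55),("tip",641,45,38),("boss",214,229,50),("p1",80,166,56),("p2",64,220,56),("slotA",227,203,50),("slotB",200,256,50),("straight",733,350,85)]:
    print(nm,ray("top",*f(x,y),z).round(1))
s=manip.observe();p=manip.camera_params("wrist");R=cv2.Rodrigues(p["rvec"])[0];c=-R.T@p["tvec"].ravel()
from scipy.spatial.transform import Rotation as Ro
T=Ro.from_euler("xyz",s["eef_rot"]).as_matrix();print(T.round(3),"cam in tool",(T.T@(c-s["eef_pos"])).round(1),"\n",(T.T@R.T).round(3))
```

```text
hex [ 585.1 -134.6   55. ]
tip [611.4 -93.5  38. ]
boss [517.5 124.2  50. ]
p1 [550.7 191.9  56. ]
p2 [522.9 199.1  56. ]
slotA [530.8 117.9  50. ]
slotB [503.7 131.   50. ]
straight [ 444.5 -139.3   85. ]
[[-0.955 -0.     0.296]
 [-0.296  0.002 -0.955]
 [-0.    -1.    -0.001]] cam in tool [ -84.6 -117.6    0.5] 
 [[ 0.001  0.946  0.325]
 [-0.001 -0.325  0.946]
 [ 1.    -0.001  0.   ]]
```

```bash
cat >> h.py <<'E'
from scipy.spatial.transform import Rotation as Ro
def plan(P,yaw,n,start=None):
    "yaw deg of tool, pointing down"
    s=manip.observe();p0=np.array(s["eef_pos"]);T0=Ro.from_euler("xyz",s["eef_rot"])
    if start is not None: p0,T0=np.array(start[0],float),Ro.from_euler("xyz",[-np.pi/2,0,np.radians(start[1])])
    T1=Ro.from_euler("xyz",[-np.pi/2,0,np.radians(yaw)])
    rv=(T0.inv()*T1).as_rotvec();T=T0;p=p0
    for i in range(n):
        q=p0+(np.array(P)-p0)*(i+1)/n
        print(np.r_[T.inv().apply(q-p)/10,np.degrees(rv)/n].round(2).tolist());p=q;T=T*Ro.from_rotvec(rv/n)
def st():
    s=manip.observe();print("t",round(s["time_s"],2),"p",np.round(s["eef_pos"],1),"rot",np.degrees(s["eef_rot"]).round(1),"F",np.round(s["wrist_force"],1),"M",np.round(s["wrist_torque"],2),"w",round(s["grip_width"],1),"j",np.round(s["joint_pos"],2))
E
python3 -c "
from h import *
plan([585,-135,200],-123,11)"
```

```text
[-4.71, 0.51, -2.47, 0.01, -3.62, -0.0]
[-4.86, 0.51, -2.17, 0.01, -3.62, -0.0]
[-4.99, 0.51, -1.86, 0.01, -3.62, -0.0]
[-5.1, 0.51, -1.54, 0.01, -3.62, -0.0]
[-5.18, 0.51, -1.22, 0.01, -3.62, -0.0]
[-5.25, 0.51, -0.89, 0.01, -3.62, -0.0]
[-5.3, 0.51, -0.56, 0.01, -3.62, -0.0]
[-5.32, 0.51, -0.22, 0.01, -3.62, -0.0]
[-5.32, 0.51, 0.11, 0.01, -3.62, -0.0]
[-5.31, 0.51, 0.45, 0.01, -3.62, -0.0]
[-5.27, 0.5, 0.78, 0.01, -3.62, -0.0]
```

Call:
step_arm --pt "-4.7 0.5 -2.5 0 -3.6 0" --pt "-4.9 0.5 -2.2 0 -3.6 0" --pt "-5.0 0.5 -1.9 0 -3.6 0" --pt "-5.1 0.5 -1.5 0 -3.6 0" --pt "-5.2 0.5 -1.2 0 -3.6 0" --grip 0

```text
time_s: 0.78
eef_pos: [360.3, -359.2, 231.0]
eef_rot: [-1.571, 0.0, -2.525]
wrist_force: [1.0, -0.5, 0.0]
grip_width: 85.6
```

Call:
step_arm --pt "-5.2 0.5 -0.9 0 -3.6 0" --pt "-5.3 0.5 -0.6 0 -3.6 0" --pt "-5.3 0.5 -0.2 0 -3.6 0" --pt "-5.3 0.5 0.1 0 -3.6 0" --pt "-5.3 0.5 0.4 0 -3.6 0"

```text
time_s: 1.4
eef_pos: [547.8, -171.5, 205.9]
eef_rot: [-1.571, -0.0, -2.21]
wrist_force: [-0.3, -0.9, 0.6]
grip_width: 84.9
```

Call:
step_arm --pt "-5.3 0.5 0.8 0 -3.6 0" --pt "0 0 0 0 0 0"

```text
time_s: 1.65
eef_pos: [586.2, -132.3, 200.1]
eef_rot: [-1.572, 0.0, -2.145]
wrist_force: [-0.8, -1.0, 0.3]
grip_width: 85.1
```

```bash
python3 -c "
from h import *
st();np.save('w1.npy',manip.camera_params('wrist'),allow_pickle=True);cv2.imwrite('pics/w1.png',manip.capture('wrist'));st()"
```

```text
t 1.65 p [ 586.2 -132.3  200.1] rot [ -90.1    0.  -122.9] F [-0.8 -1.   0.3] M [-0.04  0.01  0.04] w 85.1 j [-0.42  0.27  1.58  0.    1.29  0.15]
t 1.7 p [ 585.3 -133.9  200.4] rot [ -90.1   -0.  -123. ] F [-1.   0.   0.4] M [-0.03 -0.02  0.  ] w 85.0 j [-0.43  0.27  1.58 -0.    1.29  0.15]
```

View pics/w1.png

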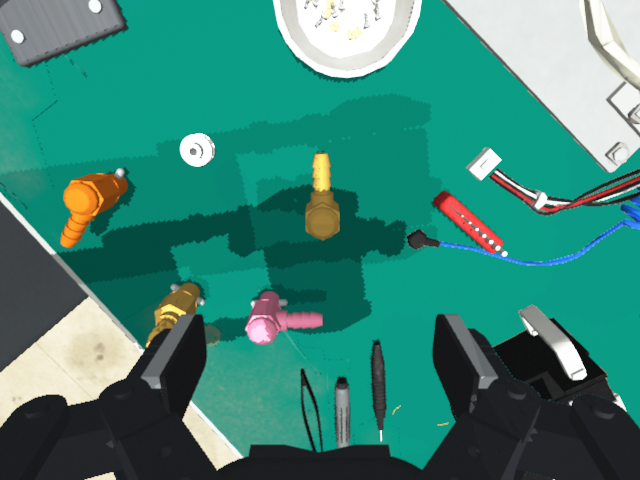

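Run:
```python
from h import *
im=cv2.imread("pics/w1.png")
cv2.imwrite("pics/w1z.png",cv2.resize(im[135:255,260:390],(650,600),interpolation=cv2.INTER_CUBIC))
p=np.load('w1.npy',allow_pickle=True).item()
# predicted
for cx,cy,a in[(585,-135,57)]:
    a=np.radians(a);R=np.array([[np.cos(a),-np.sin(a),0],[np.sin(a),np.cos(a),0],[0,0,1]])
    for q in [(0,0,58.5),(0,0,50),(46,0,38),(46,0,45)]: print(q,proj("wrist",R@q+[cx,cy,0],p).round(1))
print(ray("wrist",322,213,54,p),ray("wrist",321,154,40,p))
```

```text
(0, 0, 58.5) [[318.8 232.1]]
(0, 0, 50) [[318.8 228.3]]
(46, 0, 38) [[318.9 159.8]]
(46, 0, 45) [[318.9 161.3]]
[ 593.50714821 -125.91034757   54.        ] [613.58494205 -93.65791846  40.        ]
```

View pics/w1z.png

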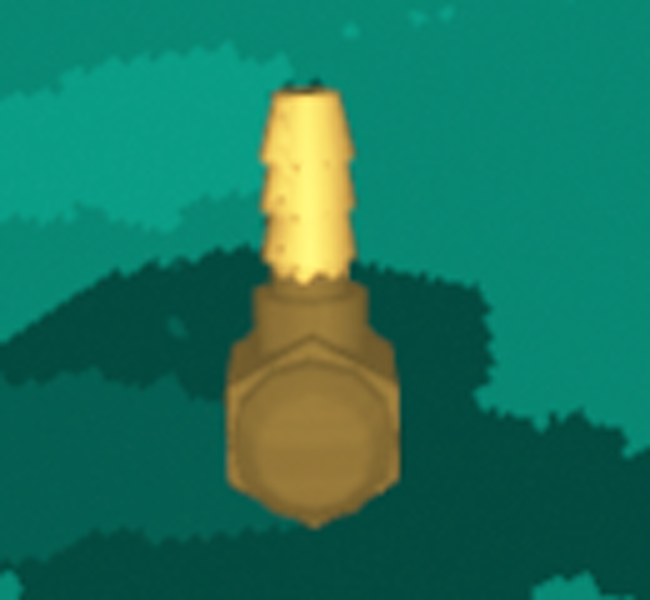

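Run:
```python
from h import *
p=np.load('w1.npy',allow_pickle=True).item()
c=ray("wrist",322.7,221.4,50,p);c2=ray("wrist",322.6,222.6,58.5,p)
for t in (ray("wrist",321.6,153,43,p),ray("wrist",321.6,153,38,p)):
  d=t-c;print(c,c2,t,np.hypot(*d[:2]),np.degrees(np.arctan2(d[1],d[0])))
```

```text
[ 590.02483804 -132.25735214   50.        ] [ 590.86324357 -130.71109723   58.5       ] [614.49567729 -92.9769275   43.        ] 46.27930134732144 58.07800305136548
[ 590.02483804 -132.25735214   50.        ] [ 590.86324357 -130.71109723   58.5       ] [614.16443623 -93.5364374   38.        ] 45.629260776960095 58.0595423242434
```

Run:
```python
from h import *
st()
plan([590,-132,90],-122,3); print(); plan([590,-132,48],-122,2,([590,-132,90],-122))
p=np.load('w1.npy',allow_pickle=True).item();print(ray("wrist",440,200,10,p))
```

```text
t 1.7 p [ 585.3 -133.9  200.4] rot [ -90.1   -0.  -123. ] F [-1.   0.   0.4] M [-0.03 -0.02  0.  ] w 85.0 j [-0.43  0.27  1.58 -0.    1.29  0.15]
[-0.14, 3.68, 0.1, 0.03, -0.34, 0.01]
[-0.14, 3.68, 0.1, 0.03, -0.34, 0.01]
[-0.14, 3.68, 0.1, 0.03, -0.34, 0.01]

[0.0, 2.1, -0.0, 0.0, 0.0, 0.0]
[0.0, 2.1, -0.0, 0.0, 0.0, 0.0]
[ 670.77374337 -178.14628677   10.        ]
```

Call:
step_arm --pt "-0.14 3.7 0.1 0 -0.3 0" --pt "-0.14 3.7 0.1 0 -0.3 0" --pt "-0.14 3.7 0.1 0 -0.4 0" --pt "0 0 0 0 0 0" --pt "0 0 0 0 0 0" --grip 90

```text
time_s: 2.33
eef_pos: [590.3, -134.4, 92.0]
eef_rot: [-1.569, 0.0, -2.133]
wrist_force: [0.2, 0.1, 0.0]
grip_width: 55.4
```

```bash
python3 -c "
from h import *
st();np.save('w2.npy',manip.camera_params('wrist'),allow_pickle=True);cv2.imwrite('pics/w2.png',manip.capture('wrist'));st()"
```

```text
t 2.33 p [ 590.3 -134.4   92. ] rot [ -89.9    0.  -122.2] F [0.2 0.1 0. ] M [-0.03 -0.01 -0.03] w 55.4 j [-0.42  0.41  1.64 -0.    1.09  0.14]
t 2.38 p [ 590.9 -134.5   92.6] rot [ -89.8    0.  -122.2] F [-0.8 -0.4  0.1] M [-0.04 -0.06  0.03] w 54.8 j [-0.42  0.41  1.64 -0.    1.09  0.14]
```

View pics/w2.png

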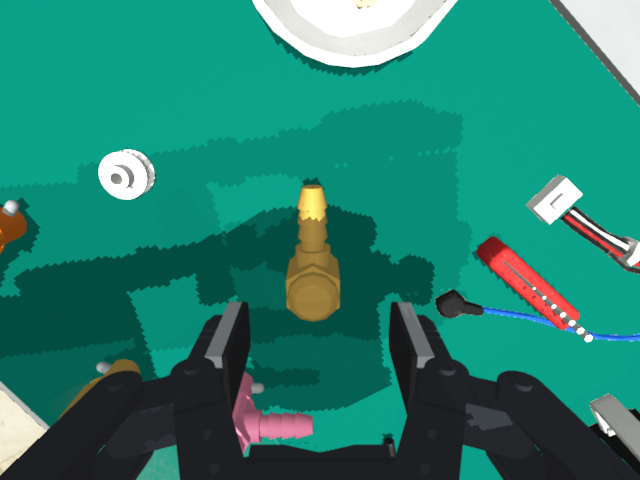

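Run:
```python
from h import *
p=np.load('w2.npy',allow_pickle=True).item();p1=np.load('w1.npy',allow_pickle=True).item()
print("elbow cap",ray("wrist",313.5,298,58.5,p),"tip",ray("wrist",312,186,43,p))
print("pink",ray("wrist",261,329,58.5,p1),ray("wrist",321,320,38,p1),ray("wrist",313,427,38,p))
```

```text
elbow cap [ 591.28938129 -130.24414483   58.5       ] tip [614.60266353 -92.24499142  43.        ]
pink [ 507.56055821 -175.42554532   58.5       ] [ 542.56696814 -203.62751453   38.        ] [ 543.00424112 -204.99499294   38.        ]
```

Call:
step_arm --pt "-0.3 0 -0.1 0 0 0" --pt "0 2.2 0 0 0 0" --pt "0 2.2 0 0 0 0" --pt "0 0 0 0 0 0"

```text
time_s: 2.88
eef_pos: [589.6, -129.7, 45.5]
eef_rot: [-1.573, -0.0, -2.132]
wrist_force: [-0.7, 0.5, 0.8]
grip_width: 55.1
```

```bash
python3 -c "
from h import *
st();np.save('w3.npy',manip.camera_params('wrist'),allow_pickle=True);cv2.imwrite('pics/w3.png',manip.capture('wrist'));st()"
```

```text
t 2.88 p [ 589.6 -129.7   45.5] rot [ -90.1   -0.  -122.2] F [-0.7  0.5  0.8] M [0.02 0.01 0.02] w 55.1 j [-0.42  0.48  1.65  0.    1.02  0.14]
t 2.92 p [ 590.6 -130.2   46.8] rot [ -90.     0.  -122.2] F [ 0.8  0.5 -0.8] M [-0.05 -0.02 -0.04] w 54.9 j [-0.42  0.48  1.65  0.    1.02  0.14]
```

View pics/w3.png

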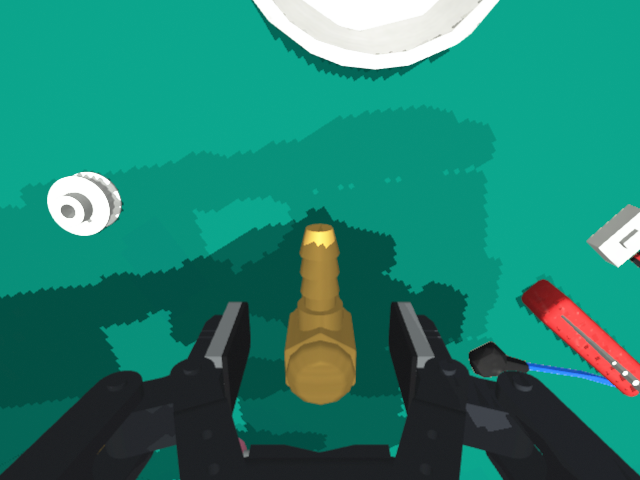

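Call:
step_arm --pt "0 -0.15 0 0 0 0" --pt "0 0 0 0 0 0" --pt "0 0 0 0 0 0" --pt "0 0 0 0 0 0" --pt "0 0 0 0 0 0" --grip 255

```text
time_s: 3.55
eef_pos: [591.6, -130.7, 49.6]
eef_rot: [-1.568, 0.0, -2.132]
wrist_force: [-1.2, 0.3, 6.8]
grip_width: 22.8
```

Call:
step_arm --pt "0 0 0 0 0 0" --pt "0 -2 0 0 0 0" --pt "0 -4 0 0 0 0" --pt "0 -4 0 0 0 0" --pt "0 0 0 0 0 0"

```text
time_s: 4.18
eef_pos: [593.3, -131.5, 153.4]
eef_rot: [-1.561, 0.001, -2.132]
wrist_force: [0.7, -0.0, -1.4]
grip_width: 23.0
```

```bash
python3 -c "
from h import *
st();np.save('w4.npy',manip.camera_params('wrist'),allow_pickle=True);cv2.imwrite('pics/w4.png',manip.capture('wrist'));st()"
```

```text
t 4.17 p [ 593.3 -131.5  153.4] rot [-8.950e+01  1.000e-01 -1.222e+02] F [ 0.7 -0.  -1.4] M [-0.01  0.03  0.02] w 23.0 j [-0.42  0.33  1.6   0.    1.2   0.14]
t 4.22 p [ 591.8 -130.9  150.6] rot [ -89.7    0.  -122.2] F [-0.4 -0.1 -2.2] M [ 0.03 -0.02 -0.04] w 22.9 j [-0.42  0.33  1.61 -0.    1.2   0.14]
```

View pics/w4.png

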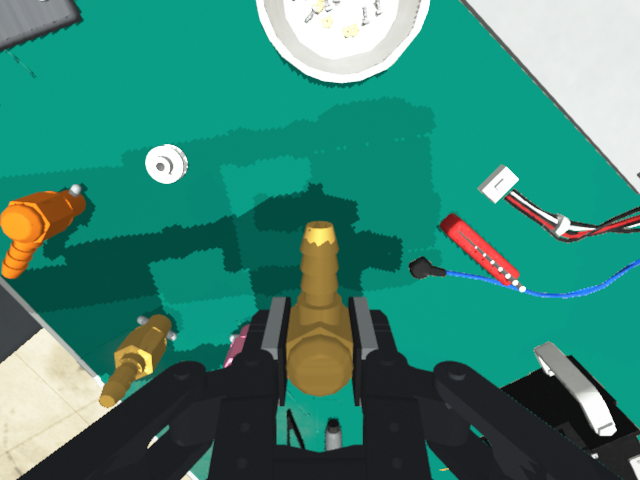

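Run:
```python
from h import *
im=cv2.imread("pics/w4.png")
cv2.imwrite("pics/w4z.png",cv2.resize(im[210:410,260:380],(480,800)[::1],interpolation=cv2.INTER_CUBIC)[0:800][:,:][:600*2][200:800])
```

```text
(no output)
```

View pics/w4z.png

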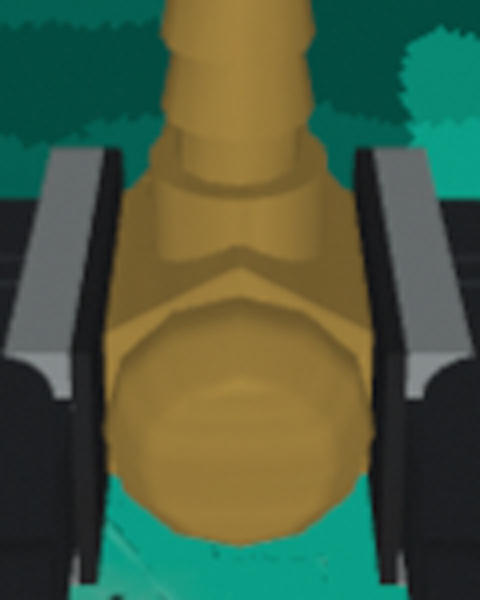

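```bash
cat >> h.py <<'E'
CT=np.array([-84.6,-117.6,0.5]);CR=np.array([[0.001,.946,.325],[-.001,-.325,.946],[1,-.001,0]])
K=np.array([[400.824,0,319.131],[0,400.824,234.906],[0,0,1]])
def tray(u,v,y):
    d=CR@np.linalg.inv(K)@[u,v,1];return CT+d*(y-CT[1])/d[1]
E
python3 - <<'E'
from h import *
for h0 in (46.5,48.5,50):
  print(h0,"frontcorner",tray(320,326.75,h0-50).round(1),"(x should be -13.86+o)",tray(286.3,342.5,h0-50).round(1),tray(353,342.5,h0-50).round(1),"(-6.93+o)", "tip top",tray(319.5,223,h0-43).round(1))
E
```

```text
46.5 frontcorner [-13.7  -3.5   0.8] (x should be -13.86+o) [ -7.7  -3.5 -10.4] [-7.7 -3.5 11.7] (-6.93+o) tip top [-47.    3.5   0.6]
48.5 frontcorner [-12.4  -1.5   0.8] (x should be -13.86+o) [ -6.3  -1.5 -10.6] [-6.3 -1.5 11.9] (-6.93+o) tip top [-46.4   5.5   0.6]
50 frontcorner [-11.5   0.    0.8] (x should be -13.86+o) [ -5.3   0.  -10.8] [-5.3  0.  12. ] (-6.93+o) tip top [-45.9   7.    0.6]
```

Run:
```python
from h import *
for off in (-70,-85,-100):
  for hz in (115,135):
    q=CR.T@(np.array([off,hz,0.])-CT);q=K@q;print(off,hz,(q/q[2])[:2].round())
plan([592,88,185],-26,10)
```

```text
-70 115 [318. 125.]
-70 135 [318. 123.]
-85 115 [318.  96.]
-85 135 [318.  96.]
-100 115 [318.  67.]
-100 135 [318.  69.]
[-1.85, -0.35, -1.16, -0.02, -9.62, 0.02]
[-2.02, -0.35, -0.84, -0.02, -9.62, 0.02]
[-2.13, -0.35, -0.49, -0.02, -9.62, 0.02]
[-2.19, -0.35, -0.12, -0.02, -9.62, 0.02]
[-2.18, -0.34, 0.24, -0.02, -9.62, 0.02]
[-2.1, -0.34, 0.6, -0.02, -9.62, 0.02]
[-1.97, -0.34, 0.95, -0.02, -9.62, 0.02]
[-1.79, -0.34, 1.26, -0.02, -9.62, 0.02]
[-1.55, -0.34, 1.54, -0.02, -9.62, 0.02]
[-1.27, -0.34, 1.78, -0.02, -9.62, 0.02]
```

Call:
step_arm --pt "-1.85 -0.35 -1.16 0 -9.6 0" --pt "-2.0 -0.35 -0.84 0 -9.6 0" --pt "-2.1 -0.35 -0.5 0 -9.6 0" --pt "-2.2 -0.35 -0.1 0 -9.6 0" --pt "-2.2 -0.35 0.25 0 -9.6 0"

```text
time_s: 4.85
eef_pos: [589.6, -20.1, 163.8]
eef_rot: [-1.574, 0.002, -1.289]
wrist_force: [0.5, -0.2, -1.2]
grip_width: 22.6
```

Call:
step_arm --pt "-2.1 -0.35 0.6 0 -9.6 0" --pt "-2.0 -0.35 0.95 0 -9.6 0" --pt "-1.8 -0.35 1.25 0 -9.6 0" --pt "-1.55 -0.35 1.55 0 -9.6 0" --pt "-1.3 -0.35 1.8 0 -9.6 0"

```text
time_s: 5.48
eef_pos: [589.6, 89.7, 181.3]
eef_rot: [-1.572, 0.003, -0.451]
wrist_force: [-0.9, -0.4, -0.5]
grip_width: 22.7
```

Call:
step_arm --pt "0 0 0 0 0 0" --pt "0 0 0 0 0 0"

```text
time_s: 5.72
eef_pos: [590.1, 88.5, 181.8]
eef_rot: [-1.572, 0.002, -0.459]
wrist_force: [0.2, 0.2, -0.8]
grip_width: 22.9
```

```bash
python3 -c "
from h import *
st();np.save('w5.npy',manip.camera_params('wrist'),allow_pickle=True);im=manip.capture('wrist');cv2.imwrite('pics/w5.png',im);st()
cv2.imwrite('pics/w5z.png',cv2.resize(im[40:190,220:420],(800,600),interpolation=cv2.INTER_CUBIC))
"
```

```text
t 5.72 p [590.1  88.5 181.8] rot [-90.1   0.1 -26.3] F [ 0.2  0.2 -0.8] M [ 0.05 -0.   -0.03] w 22.9 j [-0.05  0.28  1.61 -0.    1.26 -1.17]
t 5.78 p [590.3  88.3 182. ] rot [-90.1   0.1 -26.3] F [ 0.3 -0.6 -1.6] M [-0.04 -0.01 -0.04] w 22.8 j [-0.05  0.28  1.61 -0.    1.26 -1.17]
```

View pics/w5.png

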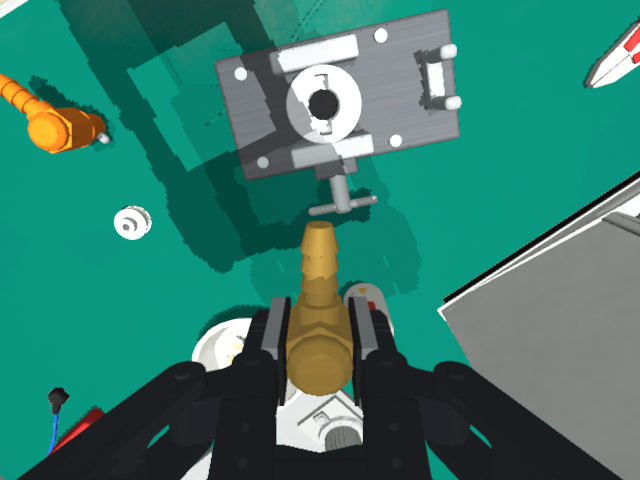

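View pics/w5z.png

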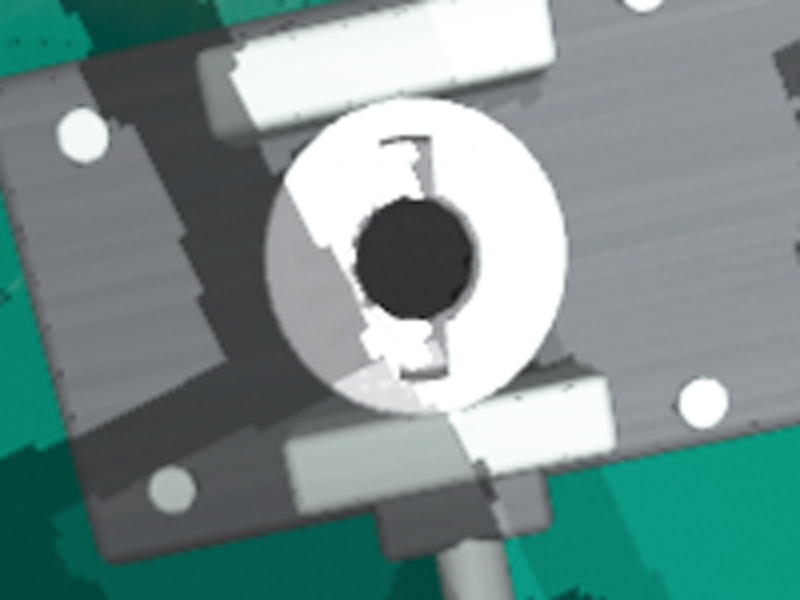

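Run:
```python
from h import *
p=np.load('w5.npy',allow_pickle=True).item()
b=ray("wrist",324,103.75,50,p);a=ray("wrist",321.5,74.75,50,p);c=ray("wrist",326,134.25,50,p)
r1=ray("wrist",448,50,56,p);r2=ray("wrist",453,102,56,p);m=(r1+r2)/2
ang=lambda d:np.degrees(np.arctan2(d[1],d[0]))
print(b,m,np.hypot(*(m-b)[:2]),np.linalg.norm(r1-r2),"rest",ang(m-b), ang(r1-r2)-90,"slot",ang(a-c),np.linalg.norm(a-c),(a+c)/2)
e1=ray("wrist",220+431/4,40+138/4,50,p);e2=ray("wrist",220+448/4,40+376/4,50,p);print("edge",ang(e1-e2))
# base edges
for (u1,v1,u2,v2) in ((217,63,449,10),(245,179,459,135)):print("base",ang(ray("wrist",u2,v2,6,p)-ray("wrist",u1,v1,6,p)))
```

```text
[520.32149221 126.13040345  50.        ] [538.82437428 196.65945267  56.        ] 72.91572826649083 27.949865523751818 rest 75.30005139666528 75.48820570890825 slot 158.41020122817787 33.62799267557611 [520.9926969  125.67033304  50.        ]
edge 158.44171311785843
base 75.33380834248074
base 75.24070893462304
```

Run:
```python
from h import *
plan([519.5,125.5,115],-21.6,4)
```

```text
[-2.0, 1.68, 0.05, 0.01, -1.17, -0.02]
[-2.0, 1.68, 0.09, 0.01, -1.17, -0.02]
[-1.99, 1.68, 0.13, 0.01, -1.17, -0.02]
[-1.99, 1.68, 0.17, 0.01, -1.17, -0.02]
```

Call:
step_arm --pt "-2.0 1.7 0.05 0 -1.2 0" --pt "-2.0 1.7 0.1 0 -1.2 0" --pt "-2.0 1.7 0.15 0 -1.2 0" --pt "-2.0 1.7 0.15 0 -1.2 0" --pt "0 0 0 0 0 0"

```text
time_s: 6.4
eef_pos: [517.5, 125.8, 113.0]
eef_rot: [-1.573, 0.004, -0.374]
wrist_force: [0.8, -0.5, -0.2]
grip_width: 22.7
```

Call:
step_arm --pt "0 0 0 0 0 0" --pt "0 0 0 0 0 0"

```text
time_s: 6.65
eef_pos: [521.2, 125.5, 115.9]
eef_rot: [-1.57, -0.002, -0.374]
wrist_force: [0.4, -0.5, -0.3]
grip_width: 22.8
```

```bash
python3 -c "
from h import *
for i in range(3): st();manip.capture('top')
for n in ('scene','wrist','top'):
  im=manip.capture(n);cv2.imwrite(f'pics/{n}6.png',im)
st()
im=cv2.imread('pics/scene6.png');print(proj('scene',[[520,126,50],[520,126,70]]))
im=cv2.imread('pics/top6.png');cv2.imwrite('pics/t6z.png',cv2.resize(im[200:300,150:270],(720,600),interpolation=cv2.INTER_CUBIC))
"
```

```text
t 6.65 p [521.2 125.5 115.9] rot [-90.   -0.1 -21.4] F [ 0.4 -0.5 -0.3] M [0.02 0.01 0.  ] w 22.8 j [ 0.01  0.21  1.83 -0.    1.1  -1.19]
t 6.7 p [521.  125.6 115.8] rot [-90.   -0.1 -21.4] F [ 0.6 -0.4 -1.1] M [ 0.   -0.02 -0.02] w 22.9 j [ 0.01  0.21  1.83 -0.    1.1  -1.19]
t 6.75 p [520.8 125.7 115.6] rot [-90.   -0.1 -21.4] F [-0.3  0.4 -0.6] M [0.01 0.07 0.02] w 22.8 j [ 0.01  0.21  1.83 -0.    1.1  -1.19]
t 6.95 p [520. 126. 115.] rot [-90.   -0.  -21.4] F [ 0.8 -0.  -1.6] M [0.02 0.04 0.01] w 23.1 j [ 0.01  0.21  1.83 -0.    1.1  -1.19]
[[272.91540965 198.15979423]
 [272.69931348 192.17899461]]
```

View pics/scene6.png

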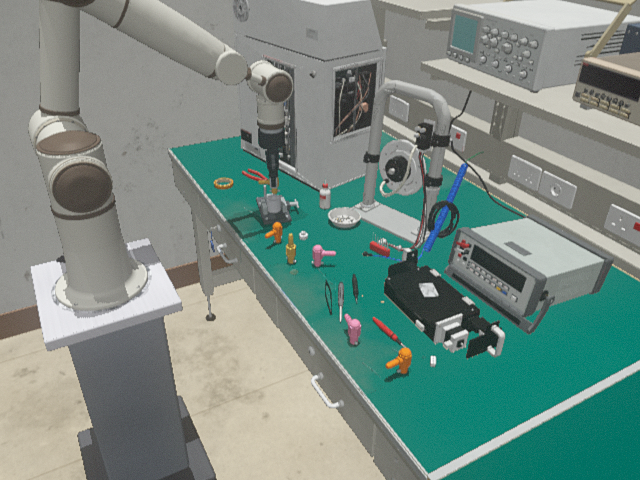

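View pics/wrist6.png

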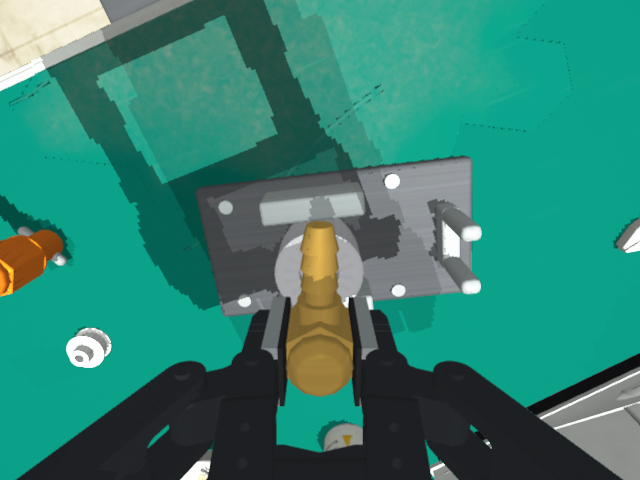

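View pics/t6z.png

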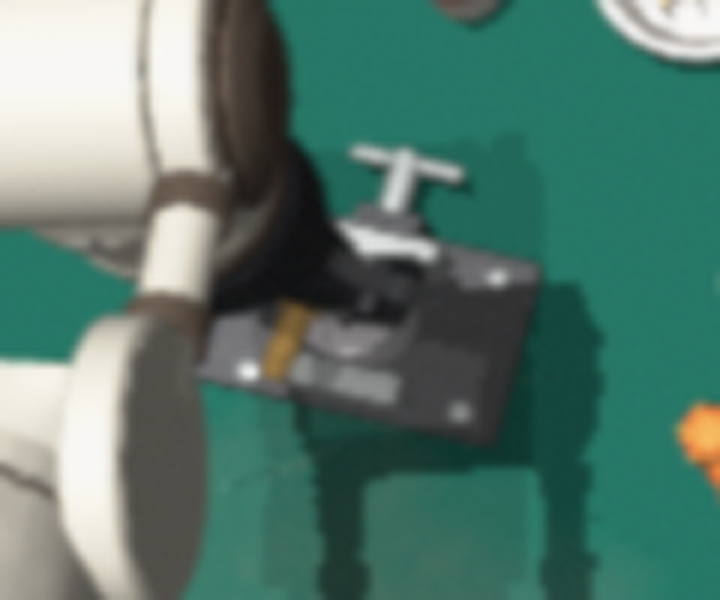

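Run:
```python
from h import *
im=cv2.imread('pics/wrist6.png')
cv2.imwrite('pics/w6z.png',cv2.resize(im[190:340,250:390],(747,800),interpolation=cv2.INTER_CUBIC)[:600])
for y in (64,67): print(tray(319,268,y).round(1))
a=tray(471,232,59);b=tray(471,287,59);m=(a+b)/2;print(a,b,m)
```

```text
[-5.  64.   0.4]
[-3.6 67.   0.4]
[-25.26241281  59.          71.08565526] [ 3.04258548 59.         74.54330692] [-11.10991367  59.          72.81448109]
```

View pics/w6z.png

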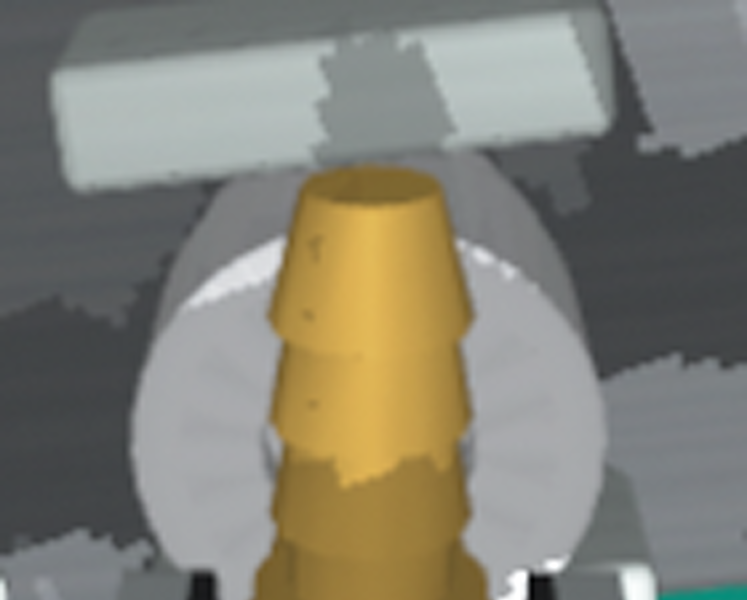

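Run:
```python
from h import *
from scipy.optimize import least_squares
pts=np.array([(132,440),(605,440),(282,238),(458,242),(178,315),(572,325),(165,545),(140,380),(598,385),(150,505),(590,520)],float)/5.3333+[250,190]
def f(q,y=None):
    y=q[2] if y is None else y
    return [np.hypot(*(tray(u,v,y)[[0,2]]-q[:2]))-22 for u,v in pts]
r=least_squares(f,[0,0,65]);print(r.x,np.round(r.fun,1))
for y in(63,65,67):
  r=least_squares(f,[0,0],args=(y,));print(y,r.x,np.round(r.fun,1))
```

```text
[-1.42940832  0.60367563 64.95546692] [ 0.2 -0.1  0.1 -0.3 -0.1  0.1 -0.   0.3 -0.  -0.4  0.1]
63 [-2.10808574  0.63674149] [ 0.  -0.3  0.1 -0.3 -0.1 -0.  -0.3  0.1 -0.2 -0.7 -0.2]
65 [-1.41382446  0.60293189] [ 0.2 -0.1  0.1 -0.3 -0.1  0.1 -0.   0.3 -0.  -0.4  0.2]
67 [-0.70842728  0.56993637] [ 0.4  0.2  0.1 -0.2  0.   0.3  0.3  0.4  0.2 -0.1  0.5]
```

Call:
step_arm --pt "-0.2 0.4 0 0 0 0" --pt "0 0.5 0 0 0 0" --pt "0 0.5 0 0 0 0" --pt "0 0.2 0 0 0 0" --pt "0 0 0 0 0 0"

```text
time_s: 7.58
eef_pos: [517.7, 126.8, 98.5]
eef_rot: [-1.571, 0.0, -0.373]
wrist_force: [-0.8, -0.2, -0.4]
grip_width: 23.2
```

Call:
step_arm --pt "0 0.1 0 0 0 0" --pt "0 0.1 0 0 0 0" --pt "0 0 0 0 0 0"

```text
time_s: 7.95
eef_pos: [517.8, 126.8, 96.8]
eef_rot: [-1.571, 0.0, -0.373]
wrist_force: [-0.9, -0.3, -0.6]
grip_width: 22.8
```

Call:
step_arm --pt "0 0.1 0 0 0 0" --pt "0 0.1 0 0 0 0" --pt "0 0 0 0 0 0"

```text
time_s: 8.32
eef_pos: [517.8, 126.8, 94.7]
eef_rot: [-1.571, 0.0, -0.373]
wrist_force: [-0.3, 0.7, -0.8]
grip_width: 22.9
```

Call:
step_arm --pt "0 0.1 0 0 0 0" --pt "0 0.1 0 0 0 0" --pt "0 0 0 0 0 0"

```text
time_s: 8.7
eef_pos: [517.8, 126.8, 92.7]
eef_rot: [-1.571, 0.0, -0.373]
wrist_force: [0.1, -0.8, -0.4]
grip_width: 22.8
```

Call:
step_arm --pt "0 0.1 0 0 0 0" --pt "0 0 0 0 0 0"

```text
time_s: 8.95
eef_pos: [517.8, 126.8, 91.7]
eef_rot: [-1.571, 0.0, -0.373]
wrist_force: [0.6, -0.1, -0.6]
grip_width: 22.9
```

Call:
step_arm --pt "0 0.1 0 0 0 0" --pt "0 0 0 0 0 0"

```text
time_s: 9.2
eef_pos: [517.8, 126.8, 90.7]
eef_rot: [-1.571, 0.0, -0.373]
wrist_force: [-0.5, 0.3, -0.5]
grip_width: 22.6
```

Call:
step_arm --pt "0 0.1 0 0 0 0" --pt "0 0.1 0 0 0 0" --pt "0 0 0 0 0 0"

```text
time_s: 9.57
eef_pos: [517.8, 126.8, 88.7]
eef_rot: [-1.571, 0.0, -0.373]
wrist_force: [-0.3, -0.1, -1.4]
grip_width: 22.7
```

Call:
step_arm --pt "0 0.1 0 0 0 0" --pt "0 0.1 0 0 0 0" --pt "0 0 0 0 0 0"

```text
time_s: 9.95
eef_pos: [517.9, 126.8, 86.7]
eef_rot: [-1.571, 0.0, -0.373]
wrist_force: [-1.4, 0.4, -0.1]
grip_width: 22.7
```

Call:
step_arm --pt "0 0.1 0 0 0 0" --pt "0 0 0 0 0 0" --pt "0 0 0 0 0 0"

```text
time_s: 10.32
eef_pos: [518.0, 126.8, 86.1]
eef_rot: [-1.571, -0.0, -0.373]
wrist_force: [-0.9, -0.0, 2.8]
grip_width: 22.8
```

Call:
step_arm --pt "0 0.1 0 0 0 0" --pt "0 0.1 0 0 0 0" --pt "0 0.1 0 0 0 0" --pt "0 0 0 0 0 0" --pt "0 0 0 0 0 0"

```text
time_s: 10.95
eef_pos: [518.0, 126.8, 83.2]
eef_rot: [-1.571, -0.0, -0.373]
wrist_force: [-2.4, -0.4, 6.2]
grip_width: 23.1
```

```bash
python3 -c "
from h import *
for i in range(3): st();manip.capture('top')
im=manip.capture('wrist');cv2.imwrite('pics/w7.png',im)
"
```

```text
t 10.95 p [518.  126.8  83.2] rot [-90.   -0.  -21.4] F [-2.4 -0.4  6.2] M [-0.07  0.53  0.03] w 23.1 j [ 0.01  0.26  1.85 -0.    1.03 -1.18]
t 11.0 p [518.  126.8  83.2] rot [-90.   -0.  -21.4] F [-3.7 -0.7  6.1] M [-0.12  0.5   0.04] w 23.1 j [ 0.01  0.26  1.85 -0.    1.03 -1.18]
t 11.05 p [518.  126.8  83.2] rot [-90.   -0.  -21.4] F [-3.2  0.2  6.8] M [-0.08  0.5  -0.03] w 22.8 j [ 0.01  0.26  1.85 -0.    1.03 -1.18]
```

View pics/w7.png

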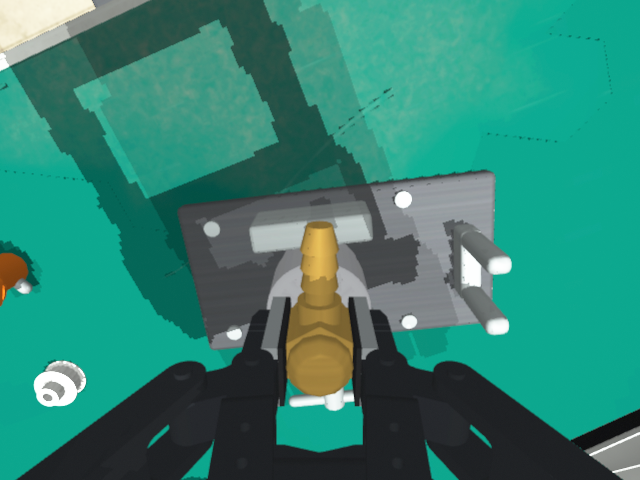

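Call:
step_arm --pt "-0.03 0 -0.01 0 3 0" --pt "0 0 0 0 3 0" --pt "0 0 0 0 3 0" --pt "0 0 0 0 0 0"

```text
time_s: 11.65
eef_pos: [518.5, 127.0, 83.6]
eef_rot: [-1.569, -0.002, -0.53]
wrist_force: [-1.3, 1.1, 6.2]
grip_width: 23.2
```

```bash
python3 -c "
from h import *
st()
"
```

```text
t 11.65 p [518.5 127.   83.6] rot [-89.9  -0.1 -30.4] F [-1.3  1.1  6.2] M [ 0.08  0.16 -0.02] w 23.2 j [ 0.01  0.26  1.85  0.    1.03 -1.03]
```

Call:
step_arm --pt "0 0 0 0 3 0" --pt "0 0.02 0 0 3 0" --pt "0 0 0 0 3 0" --pt "0 0 0 0 0 0" --pt "0 0 0 0 0 0"

```text
time_s: 12.28
eef_pos: [518.8, 127.2, 83.6]
eef_rot: [-1.568, -0.002, -0.687]
wrist_force: [0.0, 1.8, 6.4]
grip_width: 22.9
```

```bash
python3 -c "
from h import *
st()
manip.capture('top');st()
im=manip.capture('wrist');cv2.imwrite('pics/w8.png',im)
"
```

```text
t 12.28 p [518.8 127.2  83.6] rot [-89.9  -0.1 -39.4] F [0.  1.8 6.4] M [0.2  0.1  0.02] w 22.9 j [ 0.01  0.26  1.85  0.    1.03 -0.87]
t 12.32 p [518.8 127.2  83.5] rot [-89.9  -0.1 -39.4] F [-0.5  1.5  6.5] M [ 0.24  0.04 -0.03] w 23.0 j [ 0.01  0.26  1.85  0.    1.03 -0.87]
```

View pics/w8.png

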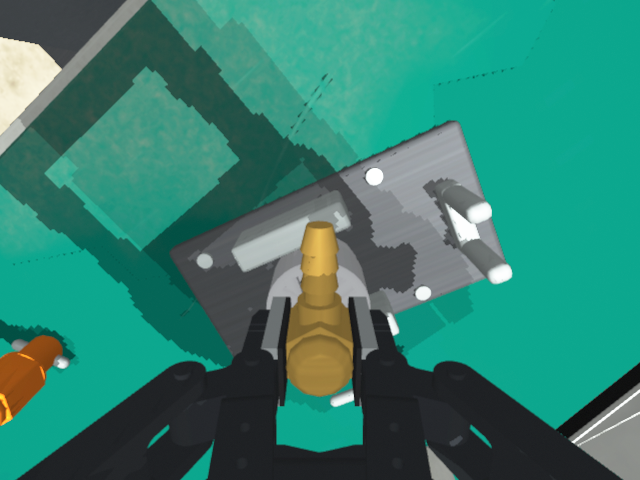

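Call:
step_arm --pt "-0.01 0 0.02 0 3 0" --pt "0 0 0 0 3 0" --pt "0 0 0 0 3 0" --pt "0 0 0 0 3 0" --pt "0 0 0 0 0 0"

```text
time_s: 13.0
eef_pos: [519.0, 127.4, 83.6]
eef_rot: [-1.568, -0.001, -0.897]
wrist_force: [0.1, 1.4, 5.6]
grip_width: 22.8
```

Call:
step_arm --pt "0 0 0.01 0 3 0" --pt "0 0 0 0 3 0" --pt "0 0 0 0 0 0"

```text
time_s: 13.38
eef_pos: [519.2, 127.5, 83.7]
eef_rot: [-1.567, -0.001, -1.002]
wrist_force: [0.1, 1.6, 6.0]
grip_width: 23.0
```

```bash
python3 -c "
from h import *
st()
"
```

```text
t 13.38 p [519.2 127.5  83.7] rot [-89.8  -0.1 -57.4] F [0.1 1.6 6. ] M [ 0.25 -0.06  0.05] w 23.0 j [ 0.01  0.26  1.85  0.    1.03 -0.56]
```

Call:
step_arm --pt "-0.01 0.01 0.01 0 3 0" --pt "0 0.02 0 0 3 0" --pt "0 0.02 0 0 3 0" --pt "0 0 0 0 0 0"

```text
time_s: 13.88
eef_pos: [519.4, 127.6, 83.3]
eef_rot: [-1.567, -0.001, -1.159]
wrist_force: [0.7, 2.6, 5.7]
grip_width: 23.0
```

```bash
python3 -c "
from h import *
st()
"
```

```text
t 13.88 p [519.4 127.6  83.3] rot [-89.8  -0.  -66.4] F [0.7 2.6 5.7] M [ 0.25 -0.1   0.02] w 23.0 j [ 0.01  0.26  1.85  0.    1.03 -0.4 ]
```

Call:
step_arm --pt "-0.03 0.03 0.01 0 3 0" --pt "0 0.02 0 0 3 0" --pt "0 0.02 0 0 3 0" --pt "0 0 0 0 0 0"

```text
time_s: 14.38
eef_pos: [519.5, 127.7, 82.8]
eef_rot: [-1.566, -0.001, -1.316]
wrist_force: [-0.5, -0.1, 7.8]
grip_width: 22.8
```

```bash
python3 -c "
from h import *
st()
"
```

```text
t 14.38 p [519.5 127.7  82.8] rot [-89.7  -0.  -75.4] F [-0.5 -0.1  7.8] M [ 0.08 -0.1   0.02] w 22.8 j [ 0.01  0.26  1.85  0.    1.03 -0.24]
```

Call:
step_arm --pt "0 0.02 0 0 3 0" --pt "0 0.02 0 0 3 0" --pt "0 0.02 0 0 3 0" --pt "0 0.0 0 0 3 0" --pt "0 0 0 0 0 0"

```text
time_s: 15.0
eef_pos: [519.8, 127.7, 82.4]
eef_rot: [-1.566, 0.0, -1.525]
wrist_force: [1.2, 0.6, 7.9]
grip_width: 23.0
```

```bash
python3 -c "
from h import *
st()
im=manip.capture('wrist');cv2.imwrite('pics/w9.png',im)
"
```

```text
t 15.0 p [519.8 127.7  82.4] rot [-89.7   0.  -87.4] F [1.2 0.6 7.9] M [ 0.08 -0.08  0.02] w 23.0 j [ 0.01  0.26  1.85  0.    1.03 -0.03]
```

View pics/w9.png

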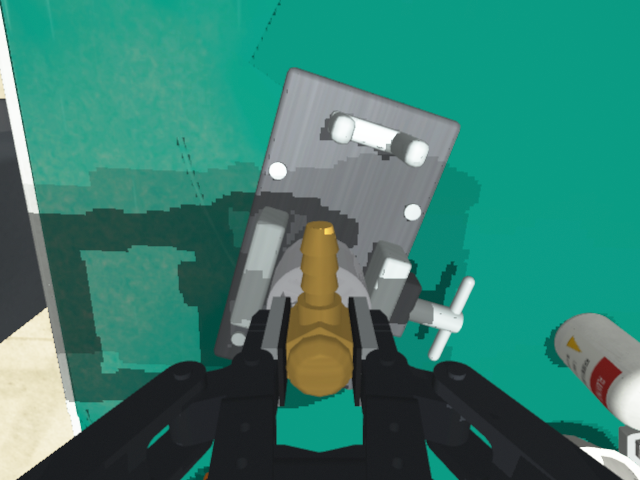

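Run:
```python
from h import *
im=cv2.imread('pics/w9.png')
cv2.imwrite('pics/w9z.png',cv2.resize(im[90:240,250:450],(800,600),interpolation=cv2.INTER_CUBIC))
```

```text
(no output)
```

View pics/w9z.png

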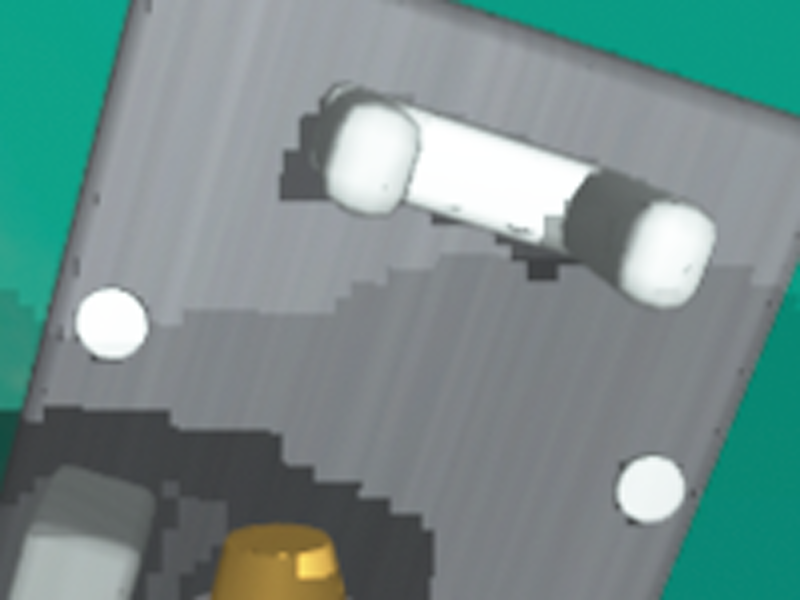

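Run:
```python
from h import *
for y in(25,27):
  a=tray(343,129.5,y);b=tray(417,153.75,y);m=(a+b)/2;e=np.array([.6,0,.65]);d=m-e
  print(m,np.linalg.norm(a-b),np.hypot(d[0],d[2]),np.degrees(np.arctan2(d[2],-d[0])),np.degrees(np.arctan2((b-a)[0],(b-a)[2])))
```

```text
[-69.9021635   25.          21.85940632] 27.464218672571207 73.62332493714425 16.743042369641103 17.593052589778097
[-69.69602274  27.          22.15897724] 27.849411080321154 73.51303907721457 17.01291399142344 17.593052589778114
```

Call:
step_arm --pt "0.0 0.02 0.01 0 3 0" --pt "0 0.02 0 0 3 0" --pt "0 0.02 0 0 3 0" --pt "0 0.01 0 0 3 0" --pt "0 0 0 0 0 0"

```text
time_s: 15.68
eef_pos: [520.0, 127.6, 81.8]
eef_rot: [-1.566, 0.001, -1.735]
wrist_force: [0.9, -0.6, 7.9]
grip_width: 22.7
```

```bash
python3 -c "
from h import *
st();manip.capture('top');st()
"
```

```text
t 15.68 p [520.  127.6  81.8] rot [-89.7   0.1 -99.4] F [ 0.9 -0.6  7.9] M [-0.04 -0.07  0.03] w 22.7 j [0.01 0.26 1.85 0.   1.02 0.18]
t 15.72 p [520.  127.6  81.8] rot [-89.7   0.1 -99.4] F [0.2 1.  8.1] M [-0.05 -0.11  0.03] w 22.7 j [0.01 0.26 1.85 0.   1.02 0.18]
```

Call:
step_arm --pt "0.0 0.01 0.0 0 2.5 0" --pt "0 0 0 0 2 0" --pt "0 0 0 0 0 0" --pt "0 0 0 0 0 0"

```text
time_s: 16.23
eef_pos: [520.0, 127.6, 81.7]
eef_rot: [-1.566, 0.001, -1.813]
wrist_force: [-0.1, 0.1, 7.0]
grip_width: 22.8
```

```bash
python3 -c "
from h import *
st();im=manip.capture('wrist');cv2.imwrite('pics/w10.png',im)
cv2.imwrite('pics/w10z.png',cv2.resize(im[90:390,220:420],(534,800),interpolation=cv2.INTER_CUBIC)[:600])
"
```

```text
t 16.23 p [520.  127.6  81.7] rot [-8.970e+01  1.000e-01 -1.039e+02] F [-0.1  0.1  7. ] M [-0.02 -0.12  0.04] w 22.8 j [0.01 0.26 1.85 0.   1.02 0.26]
```

View pics/w10z.png

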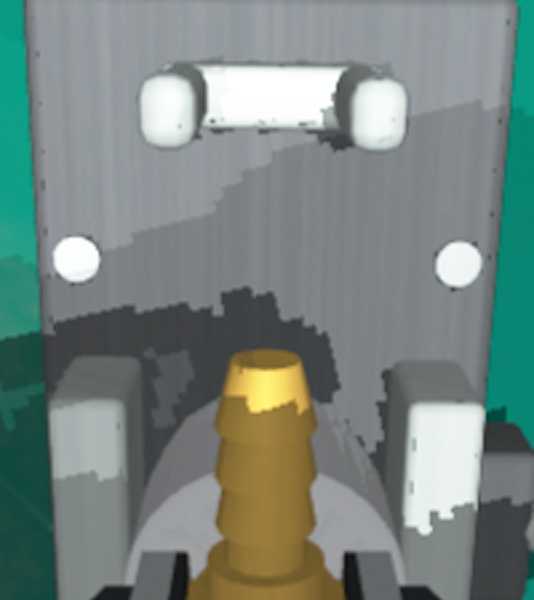

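Call:
step_arm --pt "0.0 0.0 0.0 0 1.0 0" --pt "0 0 0 0 0 0" --pt "0 0 0 0 0 0"

```text
time_s: 16.65
eef_pos: [520.1, 127.6, 81.7]
eef_rot: [-1.566, 0.002, -1.83]
wrist_force: [0.5, -0.2, 8.1]
grip_width: 23.1
```

```bash
python3 -c "
from h import *
st();im=manip.capture('wrist');cv2.imwrite('pics/w11.png',im)
cv2.imwrite('pics/w11z.png',cv2.resize(im[90:240,220:420],(800,600),interpolation=cv2.INTER_CUBIC))
"
```

```text
t 16.65 p [520.1 127.6  81.7] rot [-8.970e+01  1.000e-01 -1.049e+02] F [ 0.5 -0.2  8.1] M [-0.03 -0.17  0.07] w 23.1 j [0.01 0.26 1.85 0.   1.02 0.27]
```

View pics/w11z.png

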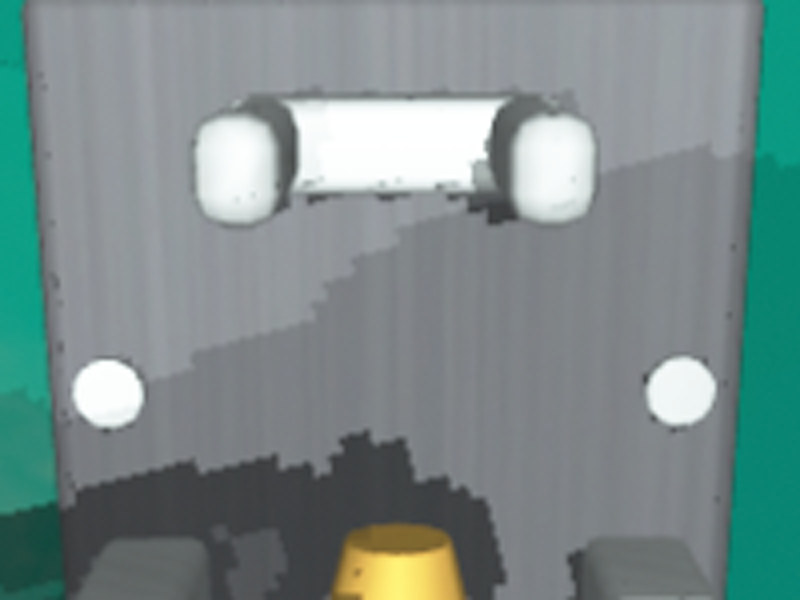

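Call:
step_arm --pt "0.0 -0.05 0.0 0 0 0" --pt "0 0 0 0 0 0"

```text
time_s: 16.95
eef_pos: [520.0, 127.6, 81.8]
eef_rot: [-1.566, 0.002, -1.83]
wrist_force: [3.8, 0.2, 5.6]
grip_width: 23.1
```

Call:
step_arm --pt "0.0 -0.05 0.0 0 0 0" --pt "0 0 0 0 0 0"

```text
time_s: 17.2
eef_pos: [519.9, 127.5, 81.9]
eef_rot: [-1.566, 0.002, -1.83]
wrist_force: [5.8, -0.1, 2.5]
grip_width: 22.9
```

Call:
step_arm --pt "-0.01 -0.04 0.05 0 0 0" --pt "0 0 0 0 0 0" --pt "0 0 0 0 0 0"

```text
time_s: 17.58
eef_pos: [520.0, 127.5, 81.9]
eef_rot: [-1.567, 0.001, -1.83]
wrist_force: [6.0, 0.1, 1.3]
grip_width: 22.8
```

```bash
python3 -c "
from h import *
st()"
```

```text
t 17.57 p [520.  127.5  81.9] rot [-8.980e+01  1.000e-01 -1.049e+02] F [6.  0.1 1.3] M [ 0.07 -1.12  0.08] w 22.8 j [0.01 0.26 1.85 0.   1.03 0.27]
```

Call:
step_arm --pt "-0.01 0 0.05 0 0 0" --pt "0 0 0 0 0 0" --pt "0 0 0 0 0 0"

```text
time_s: 17.95
eef_pos: [520.0, 127.5, 81.9]
eef_rot: [-1.568, 0.001, -1.83]
wrist_force: [5.3, 0.6, 1.6]
grip_width: 22.8
```

```bash
python3 -c "
from h import *
st()"
```

```text
t 17.95 p [520.  127.5  81.9] rot [-8.980e+01  1.000e-01 -1.049e+02] F [5.3 0.6 1.6] M [ 0.13 -1.08  0.06] w 22.8 j [0.01 0.26 1.85 0.   1.03 0.27]
```

Call:
step_arm --pt "0 0 0 0 0 0" --pt "0 0 0 0 0 0" --pt "0 0 0 0 0 0" --grip 130

```text
time_s: 18.32
eef_pos: [517.7, 127.5, 80.6]
eef_rot: [-1.573, -0.001, -1.83]
wrist_force: [0.6, -0.2, 0.1]
grip_width: 42.0
```

```bash
python3 -c "
from h import *
st();im=manip.capture('wrist');cv2.imwrite('pics/w12.png',im)
st()
"
```

```text
t 18.32 p [517.7 127.5  80.6] rot [ -90.1   -0.  -104.9] F [ 0.6 -0.2  0.1] M [-0.04  0.01  0.02] w 42.0 j [ 0.01  0.26  1.85 -0.    1.03  0.27]
t 18.38 p [518.  127.5  80.8] rot [ -90.1   -0.  -104.9] F [-0.3  1.3  0.2] M [ 0.03 -0.05  0.  ] w 42.0 j [0.01 0.26 1.85 0.   1.03 0.27]
```

View pics/w12.png

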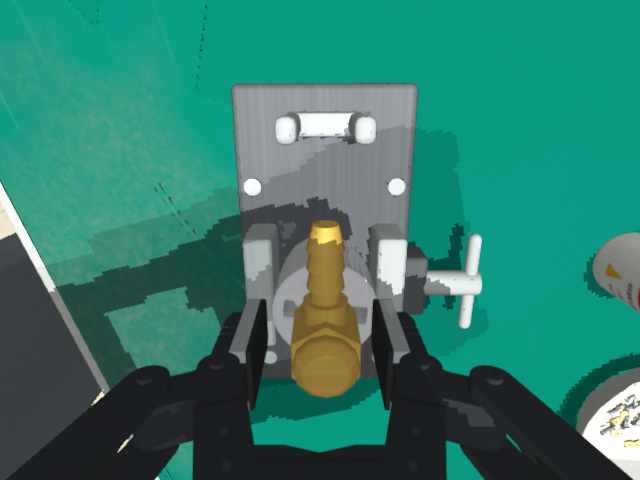

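Call:
step_arm --pt "0 -1 0 0 0 0" --pt "0 -2 0 0 0 0" --pt "0 -3 0 0 0 0" --pt "0 -4 0 0 0 0" --pt "2 -2 0 0 0 0"

```text
time_s: 19.0
eef_pos: [514.9, 108.7, 204.9]
eef_rot: [-1.566, 0.001, -1.829]
wrist_force: [-0.1, -1.0, -0.6]
grip_width: 41.8
```

Call:
step_arm --pt "2 0 0 0 0 0" --pt "2 0 0 0 0 0" --pt "0 0 0 0 0 0" --pt "0 0 0 0 0 0"

```text
time_s: 19.5
eef_pos: [503.6, 69.9, 201.8]
eef_rot: [-1.57, 0.0, -1.83]
wrist_force: [-0.7, -0.0, -0.1]
grip_width: 41.6
```

```bash
python3 -c "
from h import *
st();np.save('w13.npy',manip.camera_params('wrist'),allow_pickle=True);im=manip.capture('wrist');cv2.imwrite('pics/w13.png',im)
st()
"
```

```text
t 19.5 p [503.6  69.9 201.8] rot [ -90.     0.  -104.9] F [-0.7 -0.  -0.1] M [ 0.04 -0.01 -0.04] w 41.6 j [-0.1   0.03  1.84  0.    1.27  0.16]
t 19.55 p [503.6  70.1 201.7] rot [ -90.     0.  -104.8] F [-0.1  0.2 -0.5] M [0.01 0.04 0.07] w 41.2 j [-0.1   0.03  1.84  0.    1.27  0.16]
```

View pics/w13.png

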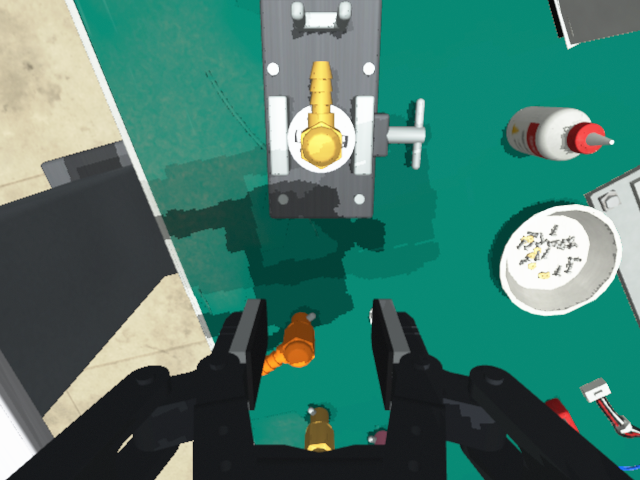

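```bash
python3 - <<'E'
from h import *
im=cv2.imread('pics/w13.png');cv2.imwrite('pics/w13z.png',cv2.resize(im[0:180,250:390],(622,800),interpolation=cv2.INTER_CUBIC)[:760][0:800])
E
python3 - <<'E'
import cv2
im=cv2.imread('pics/w13z.png');cv2.imwrite('pics/w13y.png',im[0:600]);cv2.imwrite('pics/w13x.png',im[250:760])
E
```

```text
(no output)
```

View pics/w13y.png

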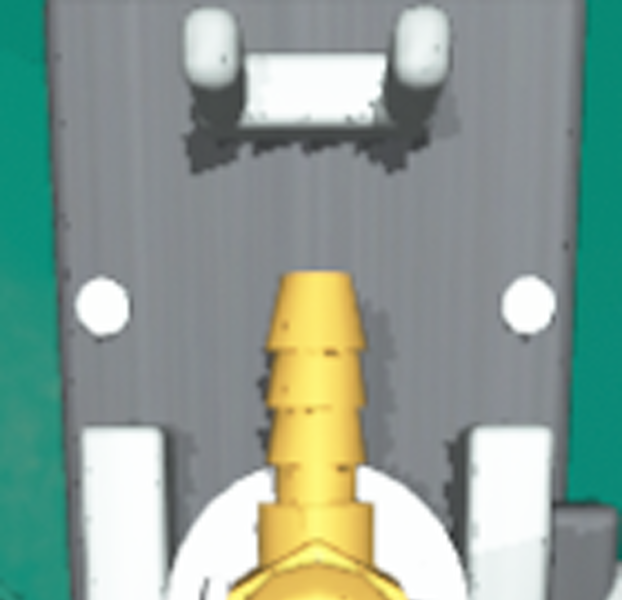

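View pics/w13x.png

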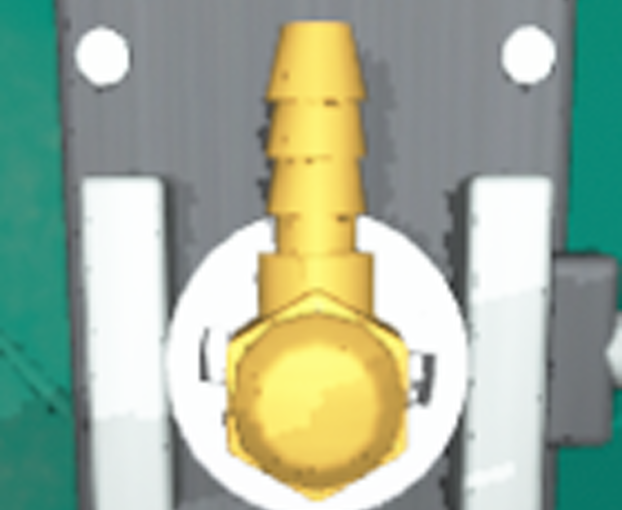

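```bash
python3 - <<'E'
from h import *
p=np.load('w13.npy',allow_pickle=True).item()
g=lambda x,y,z:ray("wrist",250+x/4.444,y/4.444,z,p)
ang=lambda d:np.degrees(np.arctan2(d[1],d[0]))
z0=33 # elbow origin approx: foot depth 17
hx=g(317.5,640,z0+50);tip=g(316,272,z0+41);m=(g(211,45,56)+g(422,45,56))/2;b=g(317.5,612,50)
print("hex",hx,"tip",tip,np.hypot(*(tip-hx)[:2]),"barb",ang(tip-hx),"rest",ang(m-b),ang(m-hx),np.hypot(*(m-b)[:2]))
# barb axis from edges (left/right steps)
a1=g((268+365)/2,348,z0+38);a2=g((268+362)/2,462,z0+38);print("axis",ang(a1-a2))
print(g(211,45,56),g(422,45,56))
# heights: hex flat width
for z in (80,83,86): print(z,np.linalg.norm(g(229,640,z)-g(407,640,z)))
E
python3 - <<'E'
import cv2,sys
sys.path.insert(0,'.')
from h import *
im=manip.capture('scene');cv2.imwrite('pics/s14.png',cv2.resize(im[170:290,230:370],(700,600),interpolation=cv2.INTER_CUBIC));st()
E
```

```text
hex [520.81523923 125.5072121   83.        ] tip [532.14407344 168.83988565  74.        ] 44.789095564842434 barb 75.34860347295184 rest 75.31502413403403 75.14361711631791 73.10380824338166
axis 74.362635797815
[526.31739949 200.18449545  56.        ] [553.04339239 193.06653749  56.        ]
80 23.464326073219304
83 23.170241896999556
86 22.8761577207797
t 19.6 p [503.5  70.2 201.6] rot [ -90.     0.  -104.8] F [ 0.3 -0.4 -0.3] M [ 0.07 -0.04 -0.02] w 41.8 j [-0.1   0.03  1.84  0.    1.27  0.16]
```

View pics/s14.png

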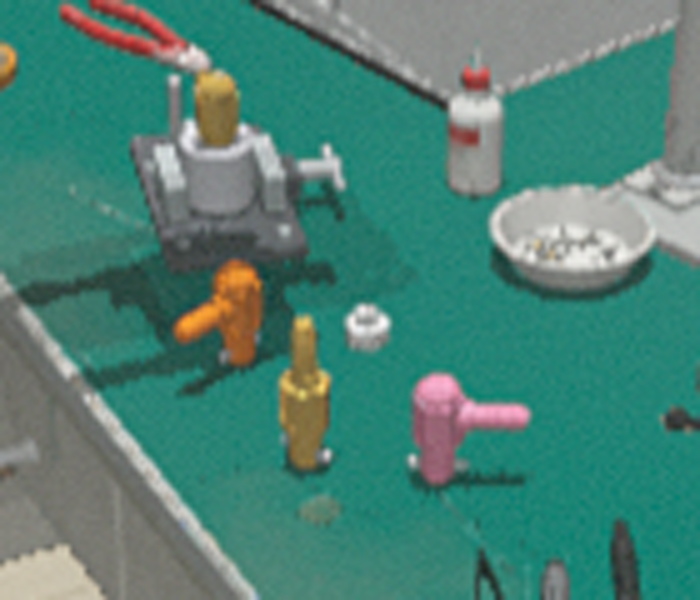

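```bash
python3 -c "
from h import *
st();print(manip.job_done())"
```

```text
t 19.6 p [503.5  70.2 201.6] rot [ -90.     0.  -104.8] F [ 0.3 -0.4 -0.3] M [ 0.07 -0.04 -0.02] w 41.8 j [-0.1   0.03  1.84  0.    1.27  0.16]
the job is handed in; nothing more can be done
None
```

The elbow is in the port, turned to the hose rest and released, and the job is handed in at 19.6 s.

I gripped the elbow by its flats and lowered it with the barb about 83° counter-clockwise of the rest. The pin dropped into the slots without touching the rim. I pressed it onto the seal with about 7 N and turned it clockwise to the rest. Before opening the gripper I eased the press off: the tool rose only 0.2 mm for a 1 mm command, so the lips were holding the pin.

**Last checks**
- **Direction:** after release the wrist camera put the barb at 75.3° and the rest at 75.3°. A second estimate along the barb's axis gave 74.4°, so the uncertainty is about 1°. That second reading, taken by itself, would put the barb about 1° past the rest.
- **Depth:** I worked this out from where the foot met the seal. It came to about 17.2 mm below the rim, within the 15 to 19 mm allowed. I did not measure it directly.
- **Forces:** wrist readings after each move stayed under about 9 N. There was up to about 6 N of side load while easing off the press.
- **Resistance:** I felt less turning resistance than described. The measured torque stayed under 0.1 N m, probably because I followed the draw-down as I turned.
- **Other parts:** the straight fitting still stands, and the orange and pink look-alikes were not touched.

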